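Chock a conveyor roller on the service ramp and drop the gate

ROBOT

A 7-joint arm with a two-finger parallel gripper is mounted at the origin on a cart in front of the work surface, level with it; the furniture and walls round the work are solid. World frame = base frame: x ahead of the robot, y to its left, z up, the work surface at z = 0. Lengths are in mm, angles in rad, forces in N, time in s.
With the tool pointing down it reaches from about 425 to 875 mm from the base axis. Payload 4.7 kg.
Tool frame: the origin (TCP) lies midway between the tips of the shut fingers; the grasp point (between the pads) lies 19 mm behind it; z points along the fingers, y is the line along which they close (so a half turn about z gives the same grasp; the last joint's range is limited). The gripper opens to 85 mm and grips with 20 to 120 N. Pads are 22 mm wide; open, the fingers measure 114 mm over their backs; the gripper's body (76 mm by 85 mm) begins 54 mm behind the grasp point. The pads swing forward as they close: fully open they stand 13 mm farther back than shut.
Start: joints at [1.263, 0.321, -0.07, 1.45, 0.023, 1.371, -0.057], TCP at [205.559, -616.661, 231.349] pointing down, gripper open.
Joint ranges: [-2.86, 2.86], [-0.3, 2.09], [-1.38, 1.24], [0.06, 2.45], [-1.56, 4.7], [0.09, 2.05], [-2.69, 2.69]. Speed limits (rad/s): [2.57, 2.57, 3.14, 3.14, 3.14, 3.14, 3.14].

INTERFACE

Orientations are given as a unit quaternion [w, x, y, z].
In Python, from rig import observe, snapshot, camera_info, bot gives the robot as it stands.
- The arm moves only by the tool servo_tool, never from a script. Its argument "deltas" is a list of rows, each an object of numbers: "dx", "dy", "dz": the shift along the tool's x, y, z in mm; "rx", "ry", "rz": the turn, a rotation vector about the tool's x, y, z in degrees. A call has 1 to 12 rows; each row is the pose to reach, as a shift and turn from the pose commanded when the call began, along the tool's axes at that moment; what a row does not reach only later rows make up. A row lasts 1/8 s, in which the tool goes at most 62.5 mm and 10.7 degrees, less where a joint would pass 70% of its speed; a pose out of reach is approached as far as the arm can. A call with a gripper value outside its range is refused whole. "grip" is the opening, from -1 (shut) to 1 (fully open), so that 0 is half open, set as the call begins (left out, the last holds). The fingers move at their own pace and stop on an object; "squeeze" is the grip in N (left out, the last holds). Time passes only in rows, so rows that repeat a pose let the fingers close. It gives the time, the measured TCP pose, the force, the opening and the grip force at its end, in the units of the state.
- observe(): the state, without advancing time (a new reading comes with each control period).
- snapshot(name): name is "side" or "top"; returns the picture (384x512x3 uint8, blue, green, red); there is no depth.
- camera_info(name): a dict with "intrinsics" (3x3 intrinsics, pixels), "rvec" (rotation vector, rad) and "tvec" (3), from world to camera coordinates, as OpenCV has them. Camera axes: x right, y down, z forward; pixel columns grow to the right and rows downward; lengths in mm; the calibration is good to about 2 mm. A picture is of the moment at which its call begins. camera_info takes no time and is no camera call.
- bot.close_job(): hands the job in; it is judged then, once.
The state is a dict: "time_s": time; "joint_pos": joint angles; "joint_velocities": joint speeds; "joint_torque": joint torques, N m; "tcp_pos": TCP position; "ee_rot": TCP orientation; "force": force on the tool from outside, world axes, zero at the start; "ft_torque": the same for the moment, N m; "finger_gap": opening from 0.0 (shut) to 1.0 (fully open); "grasp_force": force on a finger pad.
Only numpy, scipy, OpenCV 4.12 (cv2) and the standard library are available. Lean on these libraries where they do the work, as an engineer would, in place of code of your own. Each camera call takes 0.05 s, during which the arm holds its last target. There are 200 camera calls.

TASK

The spare conveyor roller on the sloping service ramp is held only by the gate at its low side. Take the wedge chock by its thick end, set it on the ramp below the roller with its thin edge uphill between the two gate prongs, and push it up under the roller until the roller is pressed firmly against the sprung back rest behind it, but not so far that the roller climbs the wedge and leaves the deck. Let go of the chock, then swing the gate lever towards the low end as far as it goes, so that the chock alone holds the pressed roller; do not push the roller with the hand, and leave the other things on the table alone.

Things in the scene. Friction and masses are not known exactly. Their poses are not given: they have to be found in the camera images.
- ramp: fixed service ramp, 240 long x 240 wide mm, grey and aluminium; origin on the table, 30 mm downhill of its middle; its +x points uphill, y across, z up (not tilted). The deck rises 0.12 rad along +x: z = 0.046 + 0.1206 x. It runs from x = -0.089 (low end, lip 9 mm high) to +0.149; cheeks at y = +-0.1165 stand 11 mm above it.
- deck_mid (a point): point on the deck, x = y = 0, z = 0.046 of the ramp; own x points uphill along the deck, z square off it. Uphill of the roller a grey bracket bears a black sprung pad, 140 mm wide, at the height of the roller's centre: the back rest. The gap between roller and pad is 1 to 20 mm, differs each time and is not measured. Once touched, the pad yields 7 mm at 4 N per mm, then it is hard.
- roller_center (a point): centre of the loose steel roller, 60 mm across, 170 mm long plus 14 mm axle stubs, about 0.95 kg. It lies across the deck (axis along the ramp's y) against two gate prongs on its low side. The prongs, 10 x 18 mm and 38 mm high, stand at y = +-0.065, x = 0.006 to 0.020 of the ramp, 112 mm apart inside.
- chock_grip (a point): grip point of the loose black wedge chock, 76 long, 66 wide, 36 mm high, about 0.45 kg: in its narrow rear block (40 wide x 30 long x 36 high, ribbed sides), 20 mm above the underside. Own x points to the thin edge, 58 mm ahead of this point; the rear is 18 mm behind. 12 mm ahead the wide part begins with a shoulder at each side, against which fingers bear when they push.
- chock: the same chock; origin on its underside, 22 mm ahead of the grip point; it starts with the thin edge roughly away from the robot. The face rises 34 degrees from the thin edge (3 mm) to 33 mm. Lying on the deck and just touching the roller, its origin is about 49 mm downhill of the roller's centre along the deck.
- roller: the same roller; origin at its centre. On the deck alone the chock slides at about 4 N, with the roller before it at 6 to 7 N; once the pad is reached the push rises steadily; about 13 N (11 to 15) along the deck, low on the chock and with no weight on it, is right, the chock then stays wedged when let go. From about 18 N on the wedge lifts the roller off the deck.
- gate_knob (a point): centre of the black ball, 22 mm across, at the end of the gate lever: a 10 mm steel bar, 100 mm long, outside the left cheek (y = +0.143 of the ramp). With the gate up it leans 0.38 rad from vertical to the uphill side, with the gate dropped 1.02 rad to the downhill side.
- gate_axis (a point): foot of the gate lever, on the axis about which lever and prongs turn together (along the ramp's y, at x = 0.0156, z = 0.0418 of the ramp)
- gate (a joint): angle of the gate: 0 prongs upright at the low side of the roller, 1.4 rad fully dropped (stop), prongs lying level with the deck. The top of the lever moves downhill as it grows. Friction holds it anywhere (about 1 N at the ball).
- bottle_a: open glass bottle, 66 mm across, 146 mm high, standing at the left; bystander; origin under its centre
- bottle_b: open glass bottle, 66 mm across, 146 mm high, standing at the left; bystander; origin under its centre
- capped_a: glass bottle with a cap on it, 66 mm across, 176 mm high, standing at the left front; bystander; origin under its centre
- cap_0: loose bottle cap, 38 mm across, 46 mm high; bystander; origin under its centre
- cap_1: loose bottle cap, 38 mm across, 46 mm high; bystander; origin under its centre
- pen_1: marker pen, 135 mm long, lying behind the ramp; bystander; origin under its centre

How it is judged:
By the outcome, as a careful person would: the job done as asked, in the order asked, and still so for the second after the job is handed in, with the robot touching nothing.
It also fails if it takes over 72 s, if anything falls off the work surface, if the arm or the gripper's body presses on something with over 40 N, if the wrist force passes 120 N, or if a joint passes its speed limit or range.

## Working session

There is one attempt and no reset: what is moved stays moved. The work goes in short steps, Python scripts to look and compute and a tool call to move; the robot and the scene stay as the last step left them, time stands still between calls to the robot, and variables do not carry over. Pictures are saved under pics/ and viewed, at most 10 in all, crops included, and the job is handed in when it is done.

Besides the shell and the picture viewer there is one more tool, called after "Call:" as name([rows], argument=value, ...), one row to a line, values as JSON. servo_tool: Moves the arm, as the interface text tells. Its arguments: {"type":"object","properties":{"deltas":{"type":"array"},"grip":{"type":"number"},"squeeze":{"type":"number"}},"required":["deltas"]}

```bash
mkdir -p pics
python3 - <<'E'
from rig import observe,snapshot,camera_info
import cv2
s=observe();print({k:s[k] for k in('time_s','tcp_pos','ee_rot','force','finger_gap','grasp_force')})
for n in('side','top'):
    cv2.imwrite(f'pics/{n}0.png',cv2.resize(snapshot(n),(800,600),interpolation=cv2.INTER_CUBIC))
    print(n,camera_info(n))
E
```

```text
{'time_s': 0.0, 'tcp_pos': array([ 205.34886764, -616.14776577,  230.21168754]), 'ee_rot': array([-9.37183644e-04,  9.87083561e-01,  1.60203388e-01, -2.00248221e-04]), 'force': array([-0.50239393, -0.68490061, -0.34380822]), 'finger_gap': 0.9970262902013374, 'grasp_force': 0.0}
side {'intrinsics': array([[468.20079364,   0.        , 256.11450331],
       [  0.        , 468.20079364, 186.44743186],
       [  0.        ,   0.        ,   1.        ]]), 'rvec': array([ 0.53251383, -2.48505739,  1.44372243]), 'tvec': array([ 516.80008866,  137.55553175, 1421.49456475])}
top {'intrinsics': array([[423.49421097,   0.        , 257.84722496],
       [  0.        , 423.49421097, 193.32200807],
       [  0.        ,   0.        ,   1.        ]]), 'rvec': array([ 2.16804721, -2.19859889,  0.07861726]), 'tvec': array([ 139.76057407,  543.43241468, 1278.04384952])}
```

View pics/top0.png

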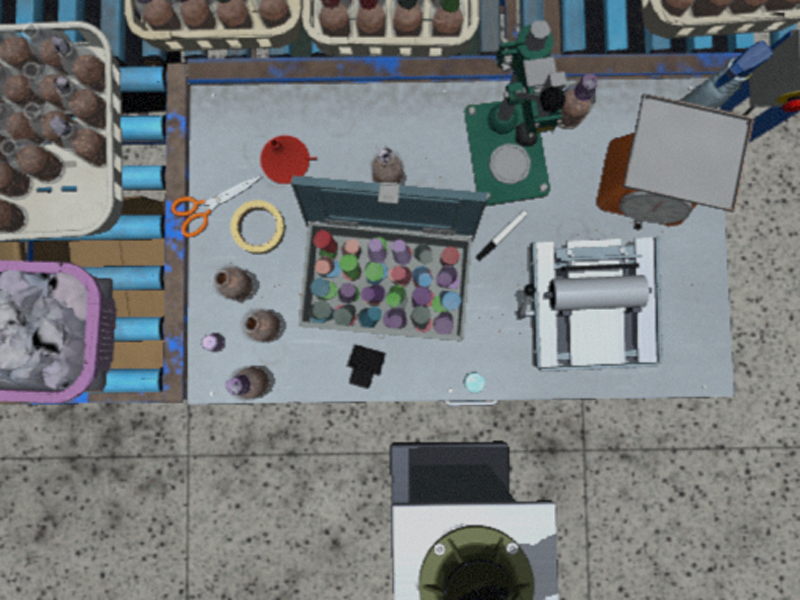

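View pics/side0.png

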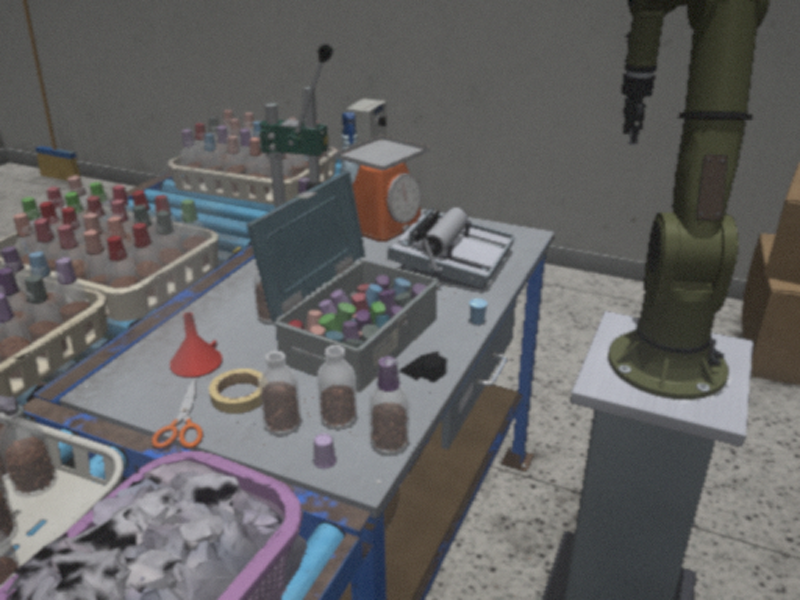

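The top view shows the chock at about (366,366) of 800x600, the ramp at about (596,303) with the roller at (600,292), and the knob near (530,290). Next I'll enlarge those areas.

```bash
cat > h.py <<'E'
import numpy as np,cv2
from rig import observe,snapshot,camera_info
def cam(n):
    c=camera_info(n);return c['intrinsics'],cv2.Rodrigues(c['rvec'])[0],c['tvec'].reshape(3)
def back(n,u,v,z):
    K,R,t=cam(n);d=R.T@np.linalg.solve(K,[u,v,1]);o=-R.T@t
    return o+d*(z-o[2])/d[2]
def proj(n,P):
    c=camera_info(n);return cv2.projectPoints(np.float64(P).reshape(-1,1,3),c['rvec'],c['tvec'],c['intrinsics'],None)[0].reshape(-1,2)
def crop(n,x,y,w,h,f):
    return cv2.resize(snapshot(n)[y:y+h,x:x+w],None,fx=f,fy=f,interpolation=cv2.INTER_CUBIC)
E
python3 - <<'E'
from h import *
a=crop('top',324,146,104,94,6);print(a.shape)
cv2.imwrite('pics/ramp.png',a)
b=crop('top',212,212,48,44,8);c=crop('side',240,210,60,44,6.4)
b=b[:352];c=cv2.resize(c,(400,352));b=cv2.resize(b,(384,352))
cv2.imwrite('pics/chock.png',np.hstack([b,c[:,:400]]));print(c.shape)
print(proj('top',[[0,0,0],[600,0,0],[205,-616,230]]))
# quick: ramp & chock coarse
for u,v,z in((596,303,45),(366,366,30),(535,240,50),(657,237,50),(660,362,15),(537,367,15)):print(back('top',u*.64,v*.64,z).round())
E
```

```text
(564, 624, 3)
(352, 400, 3)
[[304.15846386 373.39445375]
 [299.94179977 175.73686912]
 [557.55966377 318.20473688]]
[ 536. -239.   45.]
[422. 205.  30.]
[ 660. -124.   50.]
[ 662. -360.   50.]
[ 421. -369.   15.]
[ 415. -128.   15.]
```

View pics/ramp.png

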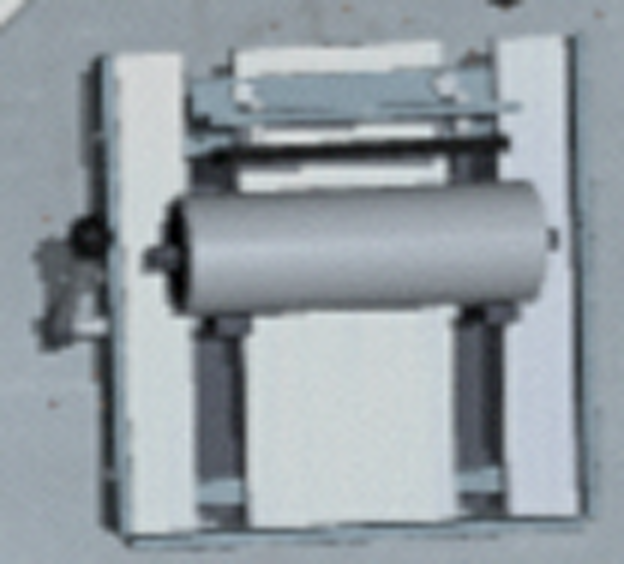

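View pics/chock.png

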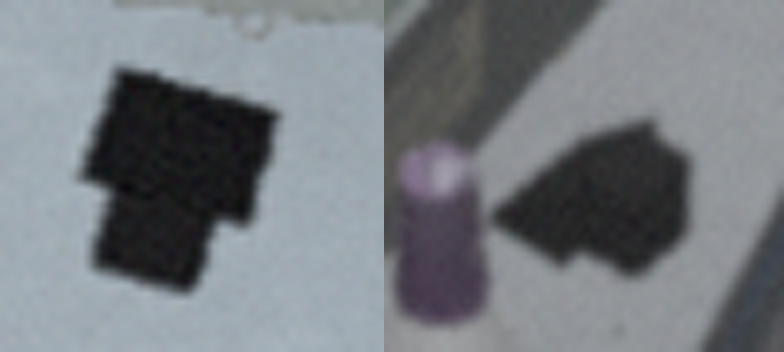

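The crops give keypoints. On the ramp (6x crop): knob (90,235), axle ends (150,258) and (557,238), and the four corners. On the chock (8x crop): six outline corners. I'll fit both poses from these.

```bash
cat >> h.py <<'E'
from scipy.optimize import least_squares
def T(p,P):
    c,s=np.cos(p[2]),np.sin(p[2]);P=np.float64(P)
    return np.c_[p[0]+c*P[:,0]-s*P[:,1],p[1]+s*P[:,0]+c*P[:,1],P[:,2]]
E
python3 - <<'E'
from h import *
px=lambda a,f,x,y:(np.float64(a)+.5)/f-.5+[x,y]
rp=px([(90,235),(150,258),(557,238),(572,37),(103,57),(588,517),(125,540)],6,324,146)
rm=np.float64([(52.7,143,134.7),(50,99,82),(50,-99,82),(149,-120,75),(149,120,75),(-89,-120,46),(-89,120,40)])
def f(p):
    m=rm.copy();m[1:3,0]=p[3];return ((proj('top',T(p,m))-rp)).ravel()
r=least_squares(f,[530,-240,0,50],loss='soft_l1');print(r.x.round(3));print(f(r.x).reshape(-1,2).round(2).tolist())
cp=px([(118,68),(280,115),(80,180),(250,226),(95,265),(193,292)],8,212,212)
cm=[(36,33,3),(36,-33,3),(-10,33,33),(-10,-33,10),(-40,20,36),(-40,-20,36)]
g=lambda p:(proj('top',T(p,cm))-cp).ravel()
q=least_squares(g,[420,205,-.2],loss='soft_l1');print(q.x.round(3));print(g(q.x).reshape(-1,2).round(2).tolist())
print('grip',T(q.x,[(-22,0,20)]))
p=r.x;c,s=np.cos(p[2]),np.sin(p[2])
for n,uv in (('padfront',(360,156)),('rollerlow',(360,308)),('rollerhigh',(360,185))):
    u,v=px(uv,6,324,146);w=back('top',u,v,82 if n[0]=='p' else 82)[:2]-p[:2];print(n,c*w[0]+s*w[1],-s*w[0]+c*w[1])
# side check
for P in (T(p,rm),T(q.x,cm)): print((proj('side',P)/.64).round().tolist())
b=snapshot('top')[:,:,:]
for m,z in ((T(p,rm),0),(T(q.x,cm),0)):
    for a in proj('top',m):pass
im=crop('side',230,125,110,130,4.6);x=[]
for P,col in((T(p,rm),(0,0,255)),(T(q.x,cm),(0,255,0))):
    for a in proj('side',P):
        cv2.circle(im,tuple(int(k) for k in ((a-[230,125]+.5)*4.6)),3,col,1)
cv2.imwrite('pics/side_ov.png',im)
E
```

```text
[ 5.06577e+02 -2.35110e+02  3.00000e-02  4.79330e+01]
[[-1.23, 1.04], [0.57, -0.2], [0.45, 0.14], [1.71, -0.5], [-1.25, -0.24], [1.11, 0.13], [-2.51, -0.18]]
[ 4.22785e+02  2.08878e+02 -2.82000e-01]
[[0.08, -0.48], [0.4, -0.68], [-0.05, 0.15], [0.08, -0.04], [-0.56, 0.38], [0.03, 0.57]]
grip [[401.65524069 215.00407998  20.        ]]
padfront 92.74810491558151 -4.62711905048466
rollerlow 18.562827149774993 0.2777893600747199
rollerhigh 78.54387591932235 -3.6879779652520233
[[422.0, 232.0], [430.0, 246.0], [457.0, 214.0], [424.0, 208.0], [387.0, 245.0], [512.0, 232.0], [484.0, 277.0]]
[[398.0, 367.0], [420.0, 353.0], [417.0, 364.0], [439.0, 358.0], [434.0, 365.0], [447.0, 356.0]]
```

View pics/side_ov.png

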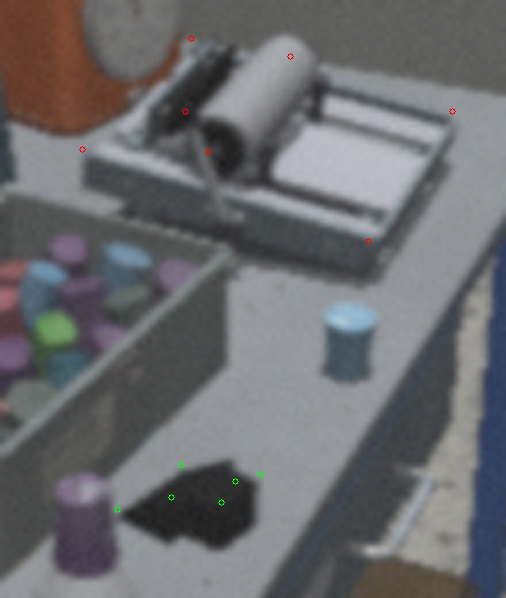

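The fits look sound. Roller x comes out at 48 where 46–50 is expected, and the residuals are small. In the side overlay the knob falls at (185,112) and the chock tip at (117,509), both matching the picture. Next is a helper that turns a world target into tool-frame deltas.

```bash
cat > d.py <<'E'
# usage: d.py w x y z yaw pitch | d.py r xr yr h yaw pitch (ramp frame: along x, y, height of TCP above deck)
import sys
from h import *
from scipy.spatial.transform import Rotation as Ro
RAMP=(506.6,-235.1,.03)
s=observe();R=Ro.from_quat(np.roll(s['ee_rot'],-1))
k=sys.argv[1]
print('t',round(s['time_s'],2),'tcp',s['tcp_pos'].round(1),'F',s['force'].round(1),'gap',round(s['finger_gap'],3),'gf',round(s['grasp_force'],1),'q',s['joint_pos'].round(2))
w=np.r_[s['tcp_pos'][:2]-RAMP[:2]];c,sn=np.cos(RAMP[2]),np.sin(RAMP[2])
xr,yr=c*w[0]+sn*w[1],-sn*w[0]+c*w[1];print('ramp xy',round(xr,1),round(yr,1),'above deck',round(s['tcp_pos'][2]-46-.1206*xr,1))
v=list(map(float,sys.argv[2:]))
for i in range(0,len(v),5):
    x,y,z,yaw,pit=v[i:i+5]
    if k=='r':
        z=46+.1206*x+z;x,y,_=T(RAMP,[(x,y,0)])[0];yaw+=RAMP[2]
    Rt=Ro.from_euler('z',yaw)*Ro.from_quat([1,0,0,0])*Ro.from_euler('y',pit)
    print('->',np.round([x,y,z],1),'d',R.inv().apply(np.array([x,y,z])-s['tcp_pos']).round(1),'r',np.degrees((R.inv()*Rt).as_rotvec()).round(1))
E
python3 d.py w 500 -300 260 -.0 0  480 60 260 -.282 0  402 215 120 -.282 0
```

```text
t 0.35 tcp [ 205.5 -616.6  231.1] F [-0.6  0.4  1.2] gap 0.998 gf 0.0 q [ 1.26  0.32 -0.07  1.45  0.02  1.37 -0.06]
ramp xy -312.4 -372.2 above deck 222.8
-> [ 500. -300.  260.] d [ 379.5 -207.2  -28.8] r [-0.   0.  18.4]
-> [480.  60. 260.] d [ 474.4 -555.   -28.7] r [-0.   0.  34.6]
-> [402. 215. 120.] d [ 449.4 -726.7  111.3] r [-0.   0.  34.6]
```

Call:
servo_tool([
  {"dx": 60,"dy": -30,"dz": -15,"rz": 5},
  {"dx": 120,"dy": -65,"dz": -28,"rz": 10},
  {"dx": 180,"dy": -100,"dz": -28,"rz": 18},
  {"dx": 240,"dy": -130,"dz": -28,"rz": 18},
  {"dx": 300,"dy": -165,"dz": -28,"rz": 18},
  {"dx": 350,"dy": -200,"dz": -28,"rz": 18},
  {"dx": 380,"dy": -240,"dz": -28,"rz": 22},
  {"dx": 400,"dy": -290,"dz": -28,"rz": 26},
  {"dx": 420,"dy": -345,"dz": -28,"rz": 30},
  {"dx": 435,"dy": -400,"dz": -28,"rz": 34},
  {"dx": 450,"dy": -455,"dz": -28,"rz": 34.6},
  {"dx": 465,"dy": -510,"dz": -28,"rz": 34.6},
], grip=1)

```text
schema error: expected keys dx, dy, dz, rx, ry, rz
```

```bash
python3 d.py w 402 215 120 -.282 0 402 215 60 -.282 0
```

```text
t 0.35 tcp [ 205.5 -616.6  231.1] F [-0.6  0.4  1.2] gap 0.998 gf 0.0 q [ 1.26  0.32 -0.07  1.45  0.02  1.37 -0.06]
ramp xy -312.4 -372.2 above deck 222.8
-> [402. 215. 120.] d [ 449.4 -726.7  111.3] r [-0.   0.  34.6]
-> [402. 215.  60.] d [ 449.4 -726.6  171.3] r [-0.   0.  34.6]
```

All six keys are needed in each row.

Call:
servo_tool([
  {"dx": 60,"dy": -30,"dz": -15,"rx": 0,"ry": 0,"rz": 5},
  {"dx": 120,"dy": -65,"dz": -28,"rx": 0,"ry": 0,"rz": 10},
  {"dx": 170,"dy": -95,"dz": -28,"rx": 0,"ry": 0,"rz": 18},
  {"dx": 225,"dy": -125,"dz": -28,"rx": 0,"ry": 0,"rz": 18},
  {"dx": 280,"dy": -155,"dz": -28,"rx": 0,"ry": 0,"rz": 18},
  {"dx": 330,"dy": -190,"dz": -28,"rx": 0,"ry": 0,"rz": 18},
  {"dx": 370,"dy": -235,"dz": -28,"rx": 0,"ry": 0,"rz": 22},
  {"dx": 400,"dy": -285,"dz": -28,"rx": 0,"ry": 0,"rz": 26},
  {"dx": 420,"dy": -340,"dz": -28,"rx": 0,"ry": 0,"rz": 30},
  {"dx": 435,"dy": -395,"dz": -28,"rx": 0,"ry": 0,"rz": 34},
  {"dx": 450,"dy": -450,"dz": -28,"rx": 0,"ry": 0,"rz": 34.6},
  {"dx": 465,"dy": -505,"dz": -28,"rx": 0,"ry": 0,"rz": 34.6},
], grip=1)

```text
time_s: 1.85
tcp_pos: [486.7, 11.3, 259.6]
ee_rot: [0.0, 0.99, -0.141, 0.0]
force: [0.1, 0.5, 0.0]
finger_gap: 1.001
grasp_force: 0.0
```

```bash
python3 d.py w 402 215 120 -.282 0 402 215 60 -.282 0
```

```text
t 1.85 tcp [486.7  11.3 259.6] F [0.1 0.5 0. ] gap 1.001 gf 0.0 q [ 0.5  -0.02 -0.56  1.78 -0.01  1.38 -1.91]
ramp xy -12.5 246.9 above deck 215.1
-> [402. 215. 120.] d [-138.2 -172.1  139.4] r [ 0.  -0.1 -0. ]
-> [402. 215.  60.] d [-138.3 -172.1  199.4] r [ 0.  -0.1 -0. ]
```

Call:
servo_tool([
  {"dx": -20,"dy": -35,"dz": 10,"rx": 0,"ry": 0,"rz": 0},
  {"dx": -50,"dy": -75,"dz": 30,"rx": 0,"ry": 0,"rz": 0},
  {"dx": -85,"dy": -115,"dz": 60,"rx": 0,"ry": 0,"rz": 0},
  {"dx": -120,"dy": -150,"dz": 90,"rx": 0,"ry": 0,"rz": 0},
  {"dx": -138,"dy": -172,"dz": 115,"rx": 0,"ry": 0,"rz": 0},
  {"dx": -138,"dy": -172,"dz": 140,"rx": 0,"ry": 0,"rz": 0},
  {"dx": -138,"dy": -172,"dz": 165,"rx": 0,"ry": 0,"rz": 0},
  {"dx": -138,"dy": -172,"dz": 175,"rx": 0,"ry": 0,"rz": 0},
])

```text
time_s: 2.85
tcp_pos: [401.5, 212.8, 83.2]
ee_rot: [0.0, 0.99, -0.14, -0.001]
force: [-0.2, 0.5, -0.3]
finger_gap: 1.0
grasp_force: 0.0
```

```bash
python3 d.py w 402 215 2 -.282 0; python3 -c "
from h import *
s=observe()
im=np.hstack([crop('top',200,195,70,66,5.6),crop('side',225,185,90,82,4.5)[:369,:405]]);cv2.imwrite('pics/pre.png',im)"
```

```text
t 2.85 tcp [401.5 212.8  83.2] F [-0.2  0.5 -0.3] gap 1.0 gf 0.0 q [ 0.26  0.09 -0.82  2.07  0.08  1.02 -2.46]
ramp xy -91.7 450.8 above deck 48.2
-> [402. 215.   2.] d [ 0.  -2.4 81.2] r [0.1 0.1 0. ]Traceback (most recent call last):
  File "<string>", line 4, in <module>
    im=np.hstack([crop('top',200,195,70,66,5.6),crop('side',225,185,90,82,4.5)[:369,:405]]);cv2.imwrite('pics/pre.png',im)
    return _nx.concatenate(arrs, 1, dtype=dtype, casting=casting)
           ~~~~~~~~~~~~~~~^^^^^^^^^^^^^^^^^^^^^^^^^^^^^^^^^^^^^^^
ValueError: all the input array dimensions except for the concatenation axis must match exactly, but along dimension 0, the array at index 0 has size 370 and the array at index 1 has size 369
```

I'll grasp 4 mm behind the grip point, so the pads clear the shoulders as they close.

Call:
servo_tool([
  {"dx": -4,"dy": -2.4,"dz": 20,"rx": 0,"ry": 0,"rz": 0},
  {"dx": -4,"dy": -2.4,"dz": 45,"rx": 0,"ry": 0,"rz": 0},
  {"dx": -4,"dy": -2.4,"dz": 65,"rx": 0,"ry": 0,"rz": 0},
  {"dx": -4,"dy": -2.4,"dz": 76,"rx": 0,"ry": 0,"rz": 0},
  {"dx": -4,"dy": -2.4,"dz": 80,"rx": 0,"ry": 0,"rz": 0},
  {"dx": -4,"dy": -2.4,"dz": 80,"rx": 0,"ry": 0,"rz": 0},
])

```text
time_s: 3.7
tcp_pos: [399.6, 216.7, 4.8]
ee_rot: [-0.0, 0.99, -0.141, 0.0]
force: [0.8, 0.9, 0.4]
finger_gap: 0.999
grasp_force: 0.0
```

Call:
servo_tool([
  {"dx": 0,"dy": 0,"dz": 0,"rx": 0,"ry": 0,"rz": 0},
  {"dx": 0,"dy": 0,"dz": 0,"rx": 0,"ry": 0,"rz": 0},
  {"dx": 0,"dy": 0,"dz": 0,"rx": 0,"ry": 0,"rz": 0},
  {"dx": 0,"dy": 0,"dz": 0,"rx": 0,"ry": 0,"rz": 0},
  {"dx": 0,"dy": 0,"dz": 0,"rx": 0,"ry": 0,"rz": 0},
  {"dx": 0,"dy": 0,"dz": 0,"rx": 0,"ry": 0,"rz": 0},
  {"dx": 0,"dy": 0,"dz": 0,"rx": 0,"ry": 0,"rz": 0},
  {"dx": 0,"dy": 0,"dz": 0,"rx": 0,"ry": 0,"rz": 0},
], grip=-0.3, squeeze=50)

```text
time_s: 4.7
tcp_pos: [399.6, 216.9, 4.8]
ee_rot: [-0.0, 0.99, -0.141, 0.0]
force: [-0.9, -0.1, 6.7]
finger_gap: 0.46
grasp_force: 52.0
```

```bash
python3 d.py w 402 215 150 -.282 0; python3 -c "
from h import *
im=np.hstack([crop('top',200,195,70,66,5.6)[:360],crop('side',225,185,90,82,4.5)[:360,:405]]);cv2.imwrite('pics/pre.png',im)"
```

```text
t 4.7 tcp [399.6 216.9   4.8] F [-0.9 -0.1  6.7] gap 0.46 gf 52.0 q [ 0.19  0.24 -0.79  2.13  0.23  0.85 -2.6 ]
ramp xy -93.4 455.0 above deck -29.9
-> [402. 215. 150.] d [   2.9    1.1 -145.2] r [-0. -0. -0.]
```

View pics/pre.png

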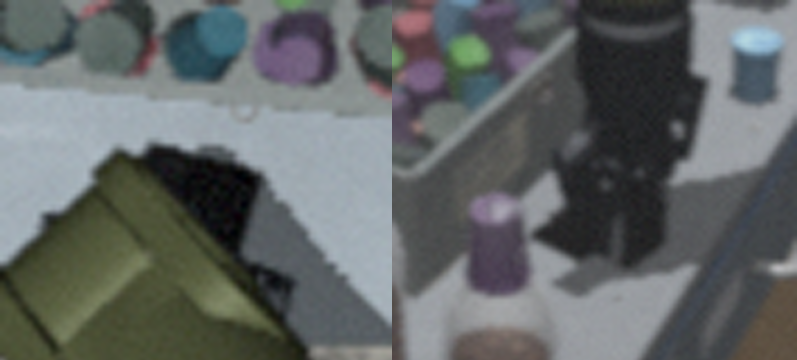

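The chock is gripped: opening 0.46 is about 39 mm, at 52 N. I'll lift it and carry it to above the ramp.

Call:
servo_tool([
  {"dx": 0,"dy": 0,"dz": -15,"rx": 0,"ry": 0,"rz": 0},
  {"dx": 0,"dy": 0,"dz": -40,"rx": 0,"ry": 0,"rz": 0},
  {"dx": 0,"dy": 0,"dz": -75,"rx": 0,"ry": 0,"rz": 0},
  {"dx": 0,"dy": 0,"dz": -110,"rx": 0,"ry": 0,"rz": 0},
  {"dx": 10,"dy": 15,"dz": -145,"rx": 0,"ry": 0,"rz": 0},
  {"dx": 30,"dy": 40,"dz": -170,"rx": 0,"ry": 0,"rz": 0},
  {"dx": 60,"dy": 75,"dz": -185,"rx": 0,"ry": 0,"rz": 0},
  {"dx": 90,"dy": 110,"dz": -190,"rx": 0,"ry": 0,"rz": 0},
])

```text
time_s: 5.8
tcp_pos: [455.1, 84.7, 195.5]
ee_rot: [0.0, 0.99, -0.14, 0.001]
force: [0.4, 0.8, -4.5]
finger_gap: 0.464
grasp_force: 51.6
```

```bash
python3 d.py r -51 0 140 0 0 -51 0 60 0 .12
```

```text
t 5.8 tcp [455.1  84.7 195.5] F [ 0.4  0.8 -4.5] gap 0.464 gf 51.6 q [ 0.45 -0.04 -0.67  1.92 -0.03  1.25 -2.06]
ramp xy -41.9 321.2 above deck 154.6
-> [ 455.6 -236.6  179.8] d [ 89.6 308.6  15.9] r [  0.   -0.1 -17.8]
-> [ 455.6 -236.6   99.8] d [ 89.5 308.6  95.9] r [  1.1   6.7 -17.8]
```

Call:
servo_tool([
  {"dx": 10,"dy": 35,"dz": 0,"rx": 0,"ry": 0,"rz": -2},
  {"dx": 22,"dy": 80,"dz": 0,"rx": 0,"ry": 0,"rz": -5},
  {"dx": 37,"dy": 130,"dz": 0,"rx": 0,"ry": 0,"rz": -8},
  {"dx": 52,"dy": 180,"dz": 0,"rx": 0,"ry": 0,"rz": -11},
  {"dx": 66,"dy": 230,"dz": 0,"rx": 0,"ry": 0,"rz": -14},
  {"dx": 79,"dy": 270,"dz": 0,"rx": 0.5,"ry": 3,"rz": -17},
  {"dx": 87,"dy": 298,"dz": 10,"rx": 1.1,"ry": 6.7,"rz": -17.8},
  {"dx": 89.5,"dy": 308.5,"dz": 30,"rx": 1.1,"ry": 6.7,"rz": -17.8},
  {"dx": 89.5,"dy": 308.5,"dz": 60,"rx": 1.1,"ry": 6.7,"rz": -17.8},
  {"dx": 89.5,"dy": 308.5,"dz": 85,"rx": 1.1,"ry": 6.7,"rz": -17.8},
  {"dx": 89.5,"dy": 308.5,"dz": 95,"rx": 1.1,"ry": 6.7,"rz": -17.8},
  {"dx": 89.5,"dy": 308.5,"dz": 95,"rx": 1.1,"ry": 6.7,"rz": -17.8},
])

```text
time_s: 7.3
tcp_pos: [454.4, -235.0, 98.9]
ee_rot: [-0.002, 0.998, 0.015, 0.058]
force: [0.3, -0.2, -4.0]
finger_gap: 0.463
grasp_force: 51.3
```

```bash
python3 d.py r -51 0 14 0 .12 -51 0 5 0 .12;  python3 -c "
from h import *
im=np.hstack([crop('top',324,146,104,94,4)[:370],crop('side',300,125,85,80,4.65)[:370]]);cv2.imwrite('pics/ab.png',im)"
```

```text
t 7.3 tcp [ 454.4 -235.    98.9] F [ 0.3 -0.2 -4. ] gap 0.463 gf 51.3 q [ 0.76  0.08 -0.3   2.02 -0.04  0.94 -1.06]
ramp xy -52.2 1.7 above deck 59.2
-> [ 455.6 -236.6   53.8] d [-4.   1.8 44.9] r [-0.1  0.2 -0.1]
-> [ 455.6 -236.6   44.8] d [-5.1  1.8 53.8] r [-0.1  0.2 -0.1]
```

View pics/ab.png

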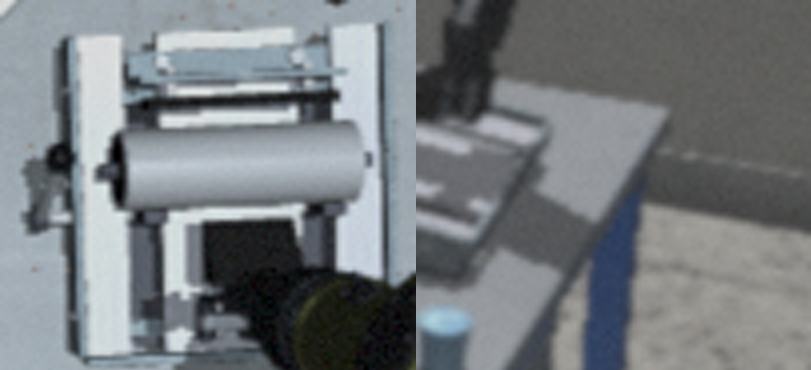

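The top crop (4x) shows the thin edge at cols 203–295 and the prongs at about 150 and 325. After allowing for parallax, the chock is centred to within about 5 mm, yawed correctly, and below the roller. I'll lower it to the deck.

Call:
servo_tool([
  {"dx": -3,"dy": -1.5,"dz": 15,"rx": 0,"ry": 0,"rz": 0},
  {"dx": -4,"dy": -1.5,"dz": 30,"rx": 0,"ry": 0,"rz": 0},
  {"dx": -5,"dy": -1.5,"dz": 41,"rx": 0,"ry": 0,"rz": 0},
  {"dx": -5,"dy": -1.5,"dz": 46,"rx": 0,"ry": 0,"rz": 0},
  {"dx": -5,"dy": -1.5,"dz": 49,"rx": 0,"ry": 0,"rz": 0},
  {"dx": -5,"dy": -1.5,"dz": 50,"rx": 0,"ry": 0,"rz": 0},
])

```text
time_s: 8.15
tcp_pos: [456.1, -233.9, 49.1]
ee_rot: [-0.001, 0.998, 0.014, 0.059]
force: [-0.1, -0.6, -4.1]
finger_gap: 0.461
grasp_force: 51.5
```

Call:
servo_tool([
  {"dx": 0,"dy": 0,"dz": 1,"rx": 0,"ry": 0,"rz": 0},
  {"dx": 0,"dy": 0,"dz": 1.5,"rx": 0,"ry": 0,"rz": 0},
  {"dx": 0,"dy": 0,"dz": 1.5,"rx": 0,"ry": 0,"rz": 0},
])

```text
time_s: 8.52
tcp_pos: [456.2, -233.9, 47.7]
ee_rot: [-0.001, 0.998, 0.014, 0.059]
force: [0.2, 0.6, -3.4]
finger_gap: 0.461
grasp_force: 51.5
```

```bash
python3 d.py r -51 3 5 0 .12
```

```text
t 8.53 tcp [ 456.2 -233.9   47.7] F [ 0.2  0.6 -3.4] gap 0.461 gf 51.5 q [ 0.75  0.15 -0.3   2.07 -0.01  0.83 -1.08]
ramp xy -50.4 2.7 above deck 7.8
-> [ 455.5 -233.6   44.8] d [-0.9 -0.3  2.8] r [-0.   0.1 -0.1]
```

Call:
servo_tool([
  {"dx": 0,"dy": 0,"dz": 0.7,"rx": 0,"ry": 0,"rz": 0},
  {"dx": 0,"dy": 0,"dz": 1.4,"rx": 0,"ry": 0,"rz": 0},
  {"dx": 0,"dy": 0,"dz": 1.4,"rx": 0,"ry": 0,"rz": 0},
])

```text
time_s: 8.9
tcp_pos: [456.2, -233.8, 46.1]
ee_rot: [-0.001, 0.998, 0.014, 0.059]
force: [-0.6, 0.3, -4.2]
finger_gap: 0.463
grasp_force: 51.5
```

Call:
servo_tool([
  {"dx": 0,"dy": 0,"dz": 0.5,"rx": 0,"ry": 0,"rz": 0},
  {"dx": 0,"dy": 0,"dz": 1,"rx": 0,"ry": 0,"rz": 0},
  {"dx": 0,"dy": 0,"dz": 1,"rx": 0,"ry": 0,"rz": 0},
])

```text
time_s: 9.28
tcp_pos: [456.3, -233.8, 45.1]
ee_rot: [-0.001, 0.998, 0.014, 0.059]
force: [-0.2, -0.9, -3.4]
finger_gap: 0.462
grasp_force: 51.5
```

Call:
servo_tool([
  {"dx": 0,"dy": 0,"dz": 0.5,"rx": 0,"ry": 0,"rz": 0},
  {"dx": 0,"dy": 0,"dz": 1,"rx": 0,"ry": 0,"rz": 0},
  {"dx": 0,"dy": 0,"dz": 1,"rx": 0,"ry": 0,"rz": 0},
])

```text
time_s: 9.65
tcp_pos: [456.4, -233.9, 44.7]
ee_rot: [-0.001, 0.998, 0.014, 0.059]
force: [-3.6, 2.2, 4.0]
finger_gap: 0.46
grasp_force: 52.4
```

Contact. I'll release to about 48 mm, then go a bit lower and tilt 2° so the fingertips bear low on the shoulders.

Call:
servo_tool([
  {"dx": 0,"dy": 0,"dz": 0,"rx": 0,"ry": 0,"rz": 0},
  {"dx": 0,"dy": 0,"dz": 0,"rx": 0,"ry": 0,"rz": 0},
  {"dx": 0,"dy": 0,"dz": 0,"rx": 0,"ry": 0,"rz": 0},
  {"dx": 0,"dy": 0,"dz": 0,"rx": 0,"ry": 0,"rz": 0},
  {"dx": -1.5,"dy": 0,"dz": 1,"rx": 0,"ry": 1,"rz": 0},
  {"dx": -2,"dy": 0,"dz": 2,"rx": 0,"ry": 2,"rz": 0},
  {"dx": -2,"dy": 0,"dz": 3,"rx": 0,"ry": 2,"rz": 0},
  {"dx": -2,"dy": 0,"dz": 3,"rx": 0,"ry": 2,"rz": 0},
], grip=0.13)

```text
time_s: 10.65
tcp_pos: [454.8, -233.9, 40.9]
ee_rot: [-0.001, 0.997, 0.014, 0.076]
force: [-0.1, 0.7, 0.1]
finger_gap: 0.564
grasp_force: 0.0
```

```bash
python3 d.py r -51 3 5 0 .12;python3 -c "
from h import *
im=np.hstack([crop('top',324,146,104,94,4)[:370],crop('side',290,125,85,80,4.65)[:370]]);cv2.imwrite('pics/rel.png',im)"
```

```text
t 10.65 tcp [ 454.8 -233.9   40.9] F [-0.1  0.7  0.1] gap 0.564 gf 0.0 q [ 0.76  0.14 -0.3   2.1  -0.04  0.77 -1.05]
ramp xy -51.8 2.7 above deck 1.2
-> [ 455.5 -233.6   44.8] d [ 1.4 -0.3 -3.7] r [-0.  -1.9 -0.1]
```

View pics/rel.png

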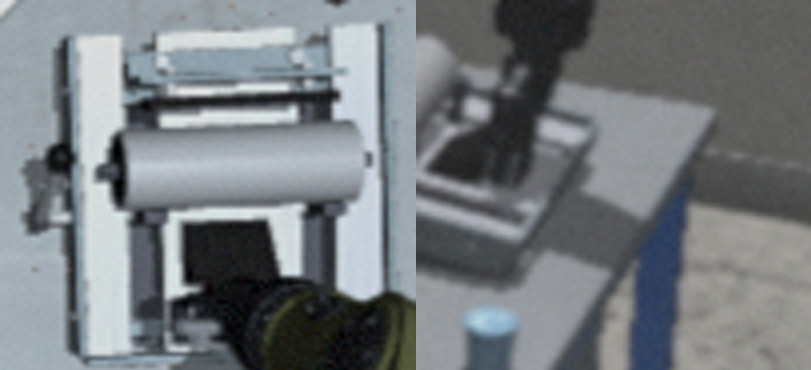

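The chock lies centred (cols 184–276, slots at 147 and 317), released, with force about 0. Now I'll push it up the deck.

Call:
servo_tool([
  {"dx": 3,"dy": 0,"dz": 0.1,"rx": 0,"ry": 0,"rz": 0},
  {"dx": 6,"dy": 0,"dz": 0.2,"rx": 0,"ry": 0,"rz": 0},
  {"dx": 9,"dy": 0,"dz": 0.3,"rx": 0,"ry": 0,"rz": 0},
  {"dx": 12,"dy": 0,"dz": 0.4,"rx": 0,"ry": 0,"rz": 0},
  {"dx": 15,"dy": 0,"dz": 0.5,"rx": 0,"ry": 0,"rz": 0},
])

```text
time_s: 11.38
tcp_pos: [466.7, -233.7, 41.9]
ee_rot: [-0.002, 0.997, 0.014, 0.073]
force: [-9.1, 1.2, 5.9]
finger_gap: 0.563
grasp_force: 4.1
```

Call:
servo_tool([
  {"dx": 2,"dy": 0,"dz": 0.1,"rx": 0,"ry": 0,"rz": 0},
  {"dx": 4,"dy": 0,"dz": 0.1,"rx": 0,"ry": 0,"rz": 0},
  {"dx": 6,"dy": 0,"dz": 0.2,"rx": 0,"ry": 0,"rz": 0},
])

```text
time_s: 11.75
tcp_pos: [472.8, -233.5, 42.7]
ee_rot: [-0.002, 0.997, 0.014, 0.073]
force: [-8.4, -0.6, 6.3]
finger_gap: 0.562
grasp_force: 4.2
```

Call:
servo_tool([
  {"dx": 1.5,"dy": 0,"dz": 0,"rx": 0,"ry": 0,"rz": 0},
  {"dx": 3,"dy": 0,"dz": 0.1,"rx": 0,"ry": 0,"rz": 0},
])

```text
time_s: 12.0
tcp_pos: [475.8, -233.4, 43.1]
ee_rot: [-0.002, 0.997, 0.014, 0.073]
force: [-9.4, -0.7, 6.3]
finger_gap: 0.562
grasp_force: 4.4
```

Call:
servo_tool([
  {"dx": 1.5,"dy": 0,"dz": 0,"rx": 0,"ry": 0,"rz": 0},
  {"dx": 3,"dy": 0,"dz": 0.1,"rx": 0,"ry": 0,"rz": 0},
])

```text
time_s: 12.25
tcp_pos: [478.7, -233.4, 43.4]
ee_rot: [-0.002, 0.997, 0.014, 0.073]
force: [-9.2, -0.5, 6.9]
finger_gap: 0.567
grasp_force: 4.3
```

The upward 6 N means the fingertips are rubbing the deck. I'll back off a touch and raise 3 mm.

Call:
servo_tool([
  {"dx": -2,"dy": 0,"dz": -1,"rx": 0,"ry": 0,"rz": 0},
  {"dx": -3,"dy": 0,"dz": -3,"rx": 0,"ry": 0,"rz": 0},
  {"dx": -3,"dy": 0,"dz": -3,"rx": 0,"ry": 0,"rz": 0},
])

```text
time_s: 12.62
tcp_pos: [478.5, -233.1, 47.0]
ee_rot: [-0.001, 0.997, 0.015, 0.077]
force: [-1.0, 0.0, -0.1]
finger_gap: 0.56
grasp_force: 0.6
```

Call:
servo_tool([
  {"dx": 2,"dy": 0,"dz": 0.1,"rx": 0,"ry": 0,"rz": 0},
  {"dx": 4,"dy": 0,"dz": 0.2,"rx": 0,"ry": 0,"rz": 0},
  {"dx": 5,"dy": 0,"dz": 0.2,"rx": 0,"ry": 0,"rz": 0},
])

```text
time_s: 13.0
tcp_pos: [481.0, -233.2, 46.8]
ee_rot: [-0.002, 0.997, 0.014, 0.074]
force: [-7.9, 0.2, 5.1]
finger_gap: 0.564
grasp_force: 3.6
```

Call:
servo_tool([
  {"dx": 1,"dy": 0,"dz": 0,"rx": 0,"ry": 0,"rz": 0},
  {"dx": 2,"dy": 0,"dz": 0.1,"rx": 0,"ry": 0,"rz": 0},
])

```text
time_s: 13.25
tcp_pos: [482.8, -233.2, 47.0]
ee_rot: [-0.002, 0.997, 0.014, 0.074]
force: [-9.7, -0.5, 6.2]
finger_gap: 0.563
grasp_force: 4.4
```

Now well above the deck and the 6 N is still there, so it is friction at the shoulders pressing the chock down. I'll relieve it by raising while in contact.

Call:
servo_tool([
  {"dx": 0,"dy": 0,"dz": -1,"rx": 0,"ry": 0,"rz": 0},
  {"dx": 0,"dy": 0,"dz": -1.5,"rx": 0,"ry": 0,"rz": 0},
])

```text
time_s: 13.5
tcp_pos: [484.7, -232.8, 48.6]
ee_rot: [-0.002, 0.997, 0.015, 0.076]
force: [-2.3, 0.3, -1.7]
finger_gap: 0.567
grasp_force: 1.0
```

Call:
servo_tool([
  {"dx": 0.5,"dy": 0,"dz": 0,"rx": 0,"ry": 0,"rz": 0},
  {"dx": 1,"dy": 0,"dz": 0,"rx": 0,"ry": 0,"rz": 0},
])

```text
time_s: 13.75
tcp_pos: [486.0, -232.8, 48.9]
ee_rot: [-0.002, 0.997, 0.015, 0.076]
force: [-2.0, -0.1, -1.8]
finger_gap: 0.564
grasp_force: 1.0
```

```bash
python3 d.py r -24 3 4 0 .154
```

```text
t 13.75 tcp [ 486.  -232.8   48.9] F [-2.  -0.1 -1.8] gap 0.564 gf 1.0 q [ 0.73  0.18 -0.31  2.03 -0.02  0.8  -1.1 ]
ramp xy -20.6 2.9 above deck 5.4
-> [ 482.5 -232.8   47.1] d [-3.7 -0.1  1.3] r [-0.1  0.1 -0.1]
```

Call:
servo_tool([
  {"dx": 1,"dy": 0,"dz": 0.1,"rx": 0,"ry": 0,"rz": 0},
  {"dx": 2,"dy": 0,"dz": 0.3,"rx": 0,"ry": 0,"rz": 0},
])

```text
time_s: 14.0
tcp_pos: [487.5, -232.9, 49.1]
ee_rot: [-0.002, 0.997, 0.014, 0.076]
force: [-6.6, -0.4, 2.3]
finger_gap: 0.564
grasp_force: 2.8
```

Call:
servo_tool([
  {"dx": 1,"dy": 0,"dz": 0,"rx": 0,"ry": 0,"rz": 0},
  {"dx": 2,"dy": 0,"dz": 0.1,"rx": 0,"ry": 0,"rz": 0},
])

```text
time_s: 14.25
tcp_pos: [487.6, -232.8, 49.0]
ee_rot: [-0.002, 0.997, 0.014, 0.074]
force: [-11.8, 0.5, 7.2]
finger_gap: 0.564
grasp_force: 5.4
```

Call:
servo_tool([
  {"dx": 1,"dy": 0,"dz": 0,"rx": 0,"ry": 0,"rz": 0},
  {"dx": 2,"dy": 0,"dz": 0.1,"rx": 0,"ry": 0,"rz": 0},
])

```text
time_s: 14.5
tcp_pos: [487.6, -232.9, 49.0]
ee_rot: [-0.002, 0.997, 0.014, 0.072]
force: [-17.8, 1.3, 13.6]
finger_gap: 0.563
grasp_force: 8.0
```

The chock has reached the roller, and the downward component rises along with the push. I'll ease off forward and raise to take the weight off.

Call:
servo_tool([
  {"dx": -1.5,"dy": 0,"dz": -1,"rx": 0,"ry": 0,"rz": 0},
  {"dx": -2,"dy": 0,"dz": -2,"rx": 0,"ry": 0,"rz": 0},
])

```text
time_s: 14.75
tcp_pos: [488.5, -232.8, 50.5]
ee_rot: [-0.002, 0.997, 0.014, 0.075]
force: [-3.0, -0.2, -3.9]
finger_gap: 0.564
grasp_force: 2.0
```

Call:
servo_tool([
  {"dx": 0.5,"dy": 0,"dz": -0.2,"rx": 0,"ry": 0,"rz": 0},
  {"dx": 1,"dy": 0,"dz": -0.4,"rx": 0,"ry": 0,"rz": 0},
])

```text
time_s: 15.0
tcp_pos: [490.5, -232.7, 51.5]
ee_rot: [-0.002, 0.997, 0.014, 0.076]
force: [-4.1, -0.5, -3.5]
finger_gap: 0.567
grasp_force: 2.0
```

Call:
servo_tool([
  {"dx": 0.5,"dy": 0,"dz": 0.5,"rx": 0,"ry": 0,"rz": 0},
  {"dx": 0.5,"dy": 0,"dz": 0.7,"rx": 0,"ry": 0,"rz": 0},
])

```text
time_s: 15.25
tcp_pos: [491.4, -232.7, 51.1]
ee_rot: [-0.002, 0.997, 0.015, 0.076]
force: [-3.2, 0.1, -4.1]
finger_gap: 0.566
grasp_force: 2.0
```

Call:
servo_tool([
  {"dx": 0.5,"dy": 0,"dz": -0.2,"rx": 0,"ry": 0,"rz": 0},
  {"dx": 1,"dy": 0,"dz": -0.4,"rx": 0,"ry": 0,"rz": 0},
])

```text
time_s: 15.5
tcp_pos: [492.1, -232.7, 51.6]
ee_rot: [-0.002, 0.997, 0.015, 0.076]
force: [-4.3, -0.3, -3.2]
finger_gap: 0.563
grasp_force: 2.2
```

Call:
servo_tool([
  {"dx": 0.5,"dy": 0,"dz": -0.2,"rx": 0,"ry": 0,"rz": 0},
  {"dx": 1,"dy": 0,"dz": -0.4,"rx": 0,"ry": 0,"rz": 0},
])

```text
time_s: 15.75
tcp_pos: [493.1, -232.8, 52.3]
ee_rot: [-0.001, 0.997, 0.014, 0.076]
force: [-3.3, 0.3, -3.8]
finger_gap: 0.563
grasp_force: 2.1
```

Call:
servo_tool([
  {"dx": 0.5,"dy": 0,"dz": 0.6,"rx": 0,"ry": 0,"rz": 0},
  {"dx": 0.5,"dy": 0,"dz": 1.2,"rx": 0,"ry": 0,"rz": 0},
])

```text
time_s: 16.0
tcp_pos: [493.9, -232.8, 51.2]
ee_rot: [-0.001, 0.997, 0.014, 0.077]
force: [-4.4, 0.6, -3.9]
finger_gap: 0.565
grasp_force: 2.1
```

Call:
servo_tool([
  {"dx": 0.5,"dy": 0,"dz": 0,"rx": 0,"ry": 0,"rz": 0},
  {"dx": 1,"dy": 0,"dz": 0,"rx": 0,"ry": 0,"rz": 0},
])

```text
time_s: 16.25
tcp_pos: [494.7, -232.8, 51.2]
ee_rot: [-0.002, 0.997, 0.014, 0.076]
force: [-4.3, -0.0, -3.3]
finger_gap: 0.567
grasp_force: 2.2
```

```bash
python3 d.py r -24 3 4 0 .154;python3 -c "
from h import *
im=np.hstack([crop('top',324,146,104,94,4)[:370],crop('side',270,125,85,80,4.65)[:370]]);cv2.imwrite('pics/push.png',im)"
```

```text
t 16.25 tcp [ 494.7 -232.8   51.2] F [-4.3 -0.  -3.3] gap 0.567 gf 2.2 q [ 0.72  0.2  -0.31  2.01 -0.01  0.81 -1.11]
ramp xy -11.9 2.7 above deck 6.7
-> [ 482.5 -232.8   47.1] d [-12.6  -0.3   2.2] r [-0.   0.1 -0.1]
```

View pics/push.png

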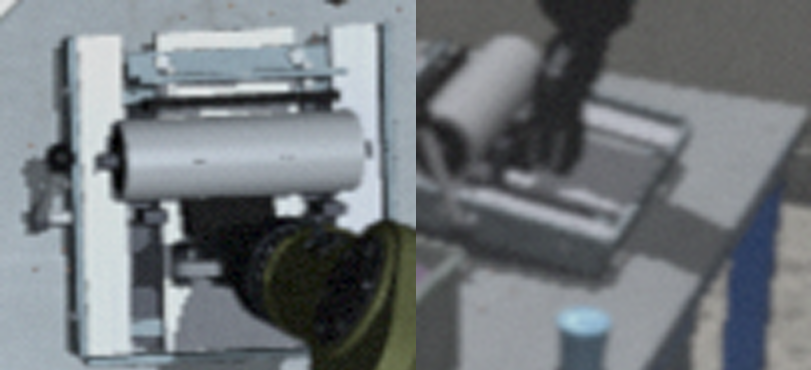

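The roller has come off the prongs and moved about 7 mm up the deck. It is close to the pad (roller edge at row 112, pad at row 102), and the prongs are free. I'll continue in small steps.

Call:
servo_tool([
  {"dx": 0.7,"dy": 0,"dz": 0.3,"rx": 0,"ry": 0,"rz": 0},
  {"dx": 1.4,"dy": 0,"dz": 0.6,"rx": 0,"ry": 0,"rz": 0},
])

```text
time_s: 16.6
tcp_pos: [495.6, -232.7, 51.0]
ee_rot: [-0.002, 0.997, 0.014, 0.076]
force: [-9.3, 1.0, 2.0]
finger_gap: 0.567
grasp_force: 4.2
```

Call:
servo_tool([
  {"dx": 0.7,"dy": 0,"dz": 0.2,"rx": 0,"ry": 0,"rz": 0},
  {"dx": 1.4,"dy": 0,"dz": 0.4,"rx": 0,"ry": 0,"rz": 0},
])

```text
time_s: 16.85
tcp_pos: [495.6, -232.8, 50.9]
ee_rot: [-0.002, 0.997, 0.014, 0.074]
force: [-14.3, 1.0, 6.7]
finger_gap: 0.565
grasp_force: 6.5
```

Call:
servo_tool([
  {"dx": 0.5,"dy": 0,"dz": 0,"rx": 0,"ry": 0,"rz": 0},
  {"dx": 1,"dy": 0,"dz": 0,"rx": 0,"ry": 0,"rz": 0},
])

```text
time_s: 17.1
tcp_pos: [495.7, -232.7, 51.0]
ee_rot: [-0.002, 0.997, 0.014, 0.073]
force: [-15.8, 2.0, 8.6]
finger_gap: 0.567
grasp_force: 7.5
```

Call:
servo_tool([
  {"dx": -1,"dy": 0,"dz": -0.5,"rx": 0,"ry": 0,"rz": 0},
  {"dx": -1,"dy": 0,"dz": -1,"rx": 0,"ry": 0,"rz": 0},
])

```text
time_s: 17.35
tcp_pos: [497.6, -232.8, 51.9]
ee_rot: [-0.001, 0.997, 0.014, 0.077]
force: [-3.6, -0.0, -3.0]
finger_gap: 0.564
grasp_force: 2.0
```

Call:
servo_tool([
  {"dx": 0.3,"dy": 0,"dz": -0.2,"rx": 0,"ry": 0,"rz": 0},
  {"dx": 0.5,"dy": 0,"dz": -0.4,"rx": 0,"ry": 0,"rz": 0},
])

```text
time_s: 17.6
tcp_pos: [498.1, -232.7, 52.2]
ee_rot: [-0.001, 0.997, 0.014, 0.076]
force: [-4.4, -0.6, -3.5]
finger_gap: 0.561
grasp_force: 2.1
```

Call:
servo_tool([
  {"dx": 0.5,"dy": 0,"dz": -0.1,"rx": 0,"ry": 0,"rz": 0},
  {"dx": 1,"dy": 0,"dz": -0.2,"rx": 0,"ry": 0,"rz": 0},
])

```text
time_s: 17.85
tcp_pos: [498.9, -232.6, 52.5]
ee_rot: [-0.002, 0.997, 0.014, 0.076]
force: [-3.5, -0.4, -4.0]
finger_gap: 0.564
grasp_force: 2.2
```

Call:
servo_tool([
  {"dx": 0.5,"dy": 0,"dz": -0.1,"rx": 0,"ry": 0,"rz": 0},
  {"dx": 1,"dy": 0,"dz": -0.2,"rx": 0,"ry": 0,"rz": 0},
])

```text
time_s: 18.1
tcp_pos: [499.9, -232.5, 52.9]
ee_rot: [-0.002, 0.997, 0.014, 0.076]
force: [-3.2, 0.2, -3.9]
finger_gap: 0.562
grasp_force: 2.2
```

Call:
servo_tool([
  {"dx": 0.5,"dy": 0,"dz": -0.1,"rx": 0,"ry": 0,"rz": 0},
  {"dx": 1,"dy": 0,"dz": -0.2,"rx": 0,"ry": 0,"rz": 0},
])

```text
time_s: 18.35
tcp_pos: [500.8, -232.5, 53.2]
ee_rot: [-0.002, 0.997, 0.014, 0.076]
force: [-5.2, 0.1, -4.8]
finger_gap: 0.569
grasp_force: 2.4
```

Call:
servo_tool([
  {"dx": 0.4,"dy": 0,"dz": 0,"rx": 0,"ry": 0,"rz": 0},
  {"dx": 0.8,"dy": 0,"dz": 0,"rx": 0,"ry": 0,"rz": 0},
])

```text
time_s: 18.6
tcp_pos: [500.9, -232.4, 53.0]
ee_rot: [-0.002, 0.997, 0.014, 0.076]
force: [-5.4, -1.7, -3.7]
finger_gap: 0.569
grasp_force: 3.1
```

Call:
servo_tool([
  {"dx": 0.4,"dy": 0,"dz": 0,"rx": 0,"ry": 0,"rz": 0},
  {"dx": 0.8,"dy": 0,"dz": 0,"rx": 0,"ry": 0,"rz": 0},
])

```text
time_s: 18.85
tcp_pos: [501.0, -232.5, 52.8]
ee_rot: [-0.002, 0.997, 0.014, 0.075]
force: [-7.5, -0.3, -4.1]
finger_gap: 0.567
grasp_force: 3.7
```

Call:
servo_tool([
  {"dx": 0.4,"dy": 0,"dz": 0,"rx": 0,"ry": 0,"rz": 0},
  {"dx": 0.8,"dy": 0,"dz": 0,"rx": 0,"ry": 0,"rz": 0},
])

```text
time_s: 19.1
tcp_pos: [501.1, -232.4, 52.6]
ee_rot: [-0.002, 0.997, 0.014, 0.074]
force: [-8.5, -0.5, -3.4]
finger_gap: 0.567
grasp_force: 4.3
```

The push now rises steadily with almost no travel, so the pad has been reached. I'll go on to about 13 N along the deck with the vertical force near zero.

Call:
servo_tool([
  {"dx": 0.5,"dy": 0,"dz": 0.1,"rx": 0,"ry": 0,"rz": 0},
  {"dx": 1,"dy": 0,"dz": 0.2,"rx": 0,"ry": 0,"rz": 0},
])

```text
time_s: 19.35
tcp_pos: [501.3, -232.4, 52.3]
ee_rot: [-0.002, 0.997, 0.014, 0.073]
force: [-10.7, -0.3, -2.5]
finger_gap: 0.566
grasp_force: 5.2
```

Call:
servo_tool([
  {"dx": 0.4,"dy": 0,"dz": 0,"rx": 0,"ry": 0,"rz": 0},
  {"dx": 0.8,"dy": 0,"dz": 0,"rx": 0,"ry": 0,"rz": 0},
])

```text
time_s: 19.6
tcp_pos: [501.4, -232.4, 52.1]
ee_rot: [-0.002, 0.997, 0.014, 0.073]
force: [-10.7, -0.4, -3.1]
finger_gap: 0.563
grasp_force: 5.7
```

Call:
servo_tool([
  {"dx": 0.3,"dy": 0,"dz": 0.4,"rx": 0,"ry": 0,"rz": 0},
  {"dx": 0.5,"dy": 0,"dz": 0.7,"rx": 0,"ry": 0,"rz": 0},
])

```text
time_s: 19.85
tcp_pos: [501.4, -232.4, 51.8]
ee_rot: [-0.002, 0.997, 0.014, 0.072]
force: [-15.5, 1.8, 3.7]
finger_gap: 0.566
grasp_force: 7.3
```

```bash
python3 d.py r -24 3 4 0 .154;python3 -c "
from h import *
im=np.hstack([crop('top',324,146,104,94,4)[:370],crop('side',262,122,85,80,4.65)[:370]]);cv2.imwrite('pics/push2.png',im)"
```

```text
t 19.85 tcp [ 501.4 -232.4   51.8] F [-15.5   1.8   3.7] gap 0.566 gf 7.3 q [ 0.71  0.21 -0.31  1.99 -0.    0.82 -1.13]
ramp xy -5.1 2.8 above deck 6.4
-> [ 482.5 -232.8   47.1] d [-19.4  -0.1   1.9] r [-0.1  0.5 -0.1]
```

View pics/push2.png

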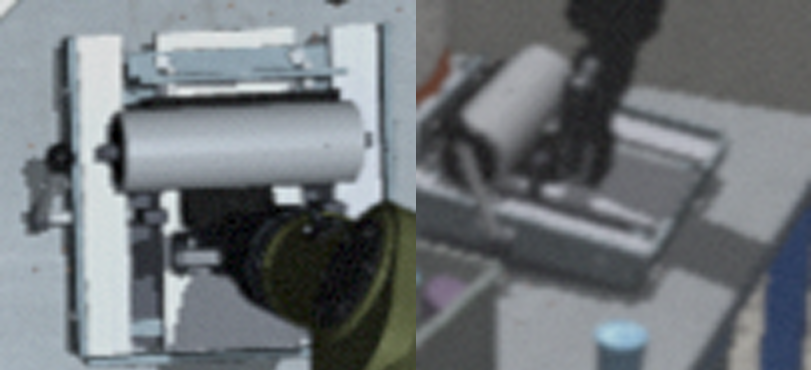

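The roller's upper edge is now flush with the pad. I'll trim the vertical force to near zero at about 13 N and read the force.

Call:
servo_tool([
  {"dx": 0,"dy": 0,"dz": -0.3,"rx": 0,"ry": 0,"rz": 0},
  {"dx": 0,"dy": 0,"dz": -0.4,"rx": 0,"ry": 0,"rz": 0},
  {"dx": 0,"dy": 0,"dz": -0.4,"rx": 0,"ry": 0,"rz": 0},
])

```text
time_s: 20.32
tcp_pos: [501.4, -232.4, 51.9]
ee_rot: [-0.002, 0.997, 0.014, 0.072]
force: [-12.8, -0.1, -0.9]
finger_gap: 0.57
grasp_force: 6.3
```

Call:
servo_tool([
  {"dx": 0.3,"dy": 0,"dz": -0.2,"rx": 0,"ry": 0,"rz": 0},
  {"dx": 0.5,"dy": 0,"dz": -0.3,"rx": 0,"ry": 0,"rz": 0},
  {"dx": 0.5,"dy": 0,"dz": -0.3,"rx": 0,"ry": 0,"rz": 0},
])

```text
time_s: 20.7
tcp_pos: [501.6, -232.3, 52.0]
ee_rot: [-0.002, 0.997, 0.014, 0.072]
force: [-12.8, 0.7, -2.0]
finger_gap: 0.561
grasp_force: 6.4
```

About 13 N along the deck with no weight on the chock. Now I'll back straight off down the deck and lift away.

Call:
servo_tool([
  {"dx": -2,"dy": 0,"dz": 0.2,"rx": 0,"ry": 0,"rz": 0},
  {"dx": -5,"dy": 0,"dz": 0.2,"rx": 0,"ry": 0,"rz": 0},
  {"dx": -9,"dy": 0,"dz": -0.3,"rx": 0,"ry": 0,"rz": 0},
  {"dx": -9,"dy": 0,"dz": -0.3,"rx": 0,"ry": 0,"rz": 0},
])

```text
time_s: 21.2
tcp_pos: [499.0, -233.1, 54.3]
ee_rot: [-0.001, 0.997, 0.015, 0.078]
force: [0.9, 0.1, 0.6]
finger_gap: 0.563
grasp_force: 0.0
```

Call:
servo_tool([
  {"dx": 0,"dy": 0,"dz": -10,"rx": 0,"ry": 0,"rz": 0},
  {"dx": 0,"dy": 0,"dz": -30,"rx": 0,"ry": 0,"rz": 0},
  {"dx": 0,"dy": 0,"dz": -65,"rx": 0,"ry": 0,"rz": 0},
  {"dx": 0,"dy": 0,"dz": -105,"rx": 0,"ry": 0,"rz": 0},
  {"dx": 0,"dy": 0,"dz": -145,"rx": 0,"ry": 0,"rz": 0},
  {"dx": 0,"dy": 0,"dz": -160,"rx": 0,"ry": 0,"rz": 0},
])

```text
time_s: 21.95
tcp_pos: [474.2, -234.2, 214.8]
ee_rot: [0.0, 0.997, 0.015, 0.079]
force: [1.0, -0.2, 0.1]
finger_gap: 0.56
grasp_force: 0.0
```

```bash
python3 d.py r  85 143 130 0 0
```

```text
t 21.95 tcp [ 474.2 -234.2  214.8] F [ 1.  -0.2  0.1] gap 0.56 gf 0.0 q [ 0.76 -0.02 -0.3   1.88 -0.09  1.14 -1.05]
ramp xy -32.3 1.9 above deck 172.7
-> [587.3 -89.6 186.3] d [ 111.3 -141.3   46.3] r [ 0.2 -9.1 -0. ]
```

It released cleanly, with zero force. Now the gate: shut the fingers, come down uphill of the knob, and push it along its arc.

Call:
servo_tool([
  {"dx": 30,"dy": -40,"dz": 0,"rx": 0,"ry": -4,"rz": 0},
  {"dx": 65,"dy": -85,"dz": 5,"rx": 0,"ry": -9.1,"rz": 0},
  {"dx": 95,"dy": -120,"dz": 12,"rx": 0,"ry": -9.1,"rz": 0},
  {"dx": 117,"dy": -140,"dz": 25,"rx": 0,"ry": -9.1,"rz": 0},
  {"dx": 117,"dy": -141,"dz": 30,"rx": 0,"ry": -9.1,"rz": 0},
  {"dx": 117,"dy": -141,"dz": 30,"rx": 0,"ry": -9.1,"rz": 0},
  {"dx": 117,"dy": -141,"dz": 30,"rx": 0,"ry": -9.1,"rz": 0},
], grip=-1)

```text
time_s: 22.82
tcp_pos: [588.2, -90.6, 199.4]
ee_rot: [0.0, 1.0, 0.013, -0.003]
force: [0.2, 0.4, 0.2]
finger_gap: 0.006
grasp_force: 0.0
```

```bash
cat > g.py <<'E'
from h import *
# deck-relative heights for d.py: z-46-.1206x
P=[]
for x,z in((90,129),):P+=[x,142,z-46-.1206*x,0,0]
for ph,ox,oz in((.38,23,-8),(.2,23,-7),(0,23,-5),(-.25,22,-2),(-.5,20,2),(-.75,16,5),(-.9,13,7),(-1.02,11,6)):
    x=15.6+100*np.sin(ph)+ox;z=41.8+100*np.cos(ph)+oz;P+=[x,142,z-46-.1206*x,0,0]
print(*P)
E
python3 d.py r $(python3 g.py)
```

```text
t 22.82 tcp [588.2 -90.6 199.4] F [0.2 0.4 0.2] gap 0.006 gf 0.0 q [ 0.51  0.26 -0.47  1.62  0.12  1.3  -1.53]
ramp xy 85.8 141.9 above deck 143.0
-> [592.3 -90.5 129. ] d [ 4.6 -0.1 70.3] r [ 0.   0.3 -0.2]
-> [578.  -90.9 126.7] d [-9.7 -0.  72.8] r [ 0.   0.3 -0.2]
-> [560.8 -91.4 132.8] d [-27.    0.   66.7] r [ 0.   0.3 -0.2]
-> [540.9 -92.  136.8] d [-46.9   0.1  62.8] r [ 0.   0.3 -0.2]
-> [515.2 -92.8 136.7] d [-72.6   0.2  63.1] r [ 0.   0.3 -0.2]
-> [490.  -93.5 131.6] d [-97.8   0.2  68.4] r [ 0.   0.3 -0.2]
-> [465.8 -94.3 120. ] d [-121.9    0.3   80.1] r [ 0.   0.3 -0.2]
-> [452.6 -94.7 111. ] d [-135.     0.4   89.2] r [ 0.   0.3 -0.2]
-> [443.8 -94.9 100.1] d [-143.9    0.4  100.1] r [ 0.   0.3 -0.2]
```

Call:
servo_tool([
  {"dx": 4,"dy": 0,"dz": 20,"rx": 0,"ry": 0,"rz": 0},
  {"dx": 5,"dy": 0,"dz": 50,"rx": 0,"ry": 0,"rz": 0},
  {"dx": 5,"dy": 0,"dz": 70,"rx": 0,"ry": 0,"rz": 0},
  {"dx": -2,"dy": 0,"dz": 72,"rx": 0,"ry": 0,"rz": 0},
  {"dx": -10,"dy": 0,"dz": 73,"rx": 0,"ry": 0,"rz": 0},
  {"dx": -18,"dy": 0,"dz": 70,"rx": 0,"ry": 0,"rz": 0},
  {"dx": -27,"dy": 0,"dz": 67,"rx": 0,"ry": 0,"rz": 0},
  {"dx": -37,"dy": 0,"dz": 65,"rx": 0,"ry": 0,"rz": 0},
  {"dx": -47,"dy": 0,"dz": 63,"rx": 0,"ry": 0,"rz": 0},
  {"dx": -60,"dy": 0,"dz": 63,"rx": 0,"ry": 0,"rz": 0},
  {"dx": -73,"dy": 0,"dz": 63,"rx": 0,"ry": 0,"rz": 0},
])

```text
time_s: 24.2
tcp_pos: [514.2, -91.1, 136.3]
ee_rot: [-0.0, 1.0, 0.014, -0.003]
force: [1.9, 0.7, -0.5]
finger_gap: -0.001
grasp_force: 0.6
```

Call:
servo_tool([
  {"dx": -12,"dy": 0,"dz": 2,"rx": 0,"ry": 0,"rz": 0},
  {"dx": -25,"dy": 0,"dz": 5,"rx": 0,"ry": 0,"rz": 0},
  {"dx": -37,"dy": 0,"dz": 11,"rx": 0,"ry": 0,"rz": 0},
  {"dx": -49,"dy": 0,"dz": 17,"rx": 0,"ry": 0,"rz": 0},
  {"dx": -56,"dy": 0,"dz": 22,"rx": 0,"ry": 0,"rz": 0},
  {"dx": -62,"dy": 0,"dz": 26,"rx": 0,"ry": 0,"rz": 0},
  {"dx": -67,"dy": 0,"dz": 31,"rx": 0,"ry": 0,"rz": 0},
  {"dx": -67,"dy": 0,"dz": 31,"rx": 0,"ry": 0,"rz": 0},
])

```text
time_s: 25.2
tcp_pos: [447.4, -93.1, 105.5]
ee_rot: [-0.0, 1.0, 0.014, -0.004]
force: [0.6, -0.1, -0.0]
finger_gap: -0.001
grasp_force: 0.0
```

```bash
python3 d.py r -59 142 61 0 0;python3 -c "
from h import *
im=np.hstack([crop('top',324,146,104,94,4)[:370],crop('side',250,115,85,80,4.65)[:370]]);cv2.imwrite('pics/gate.png',im)"
```

```text
t 25.2 tcp [447.4 -93.1 105.5] F [ 0.6 -0.1 -0. ] gap -0.001 gf 0.0 q [ 0.6   0.04 -0.46  2.04  0.02  1.07 -1.41]
ramp xy -54.9 143.7 above deck 66.1
-> [443.4 -94.9  99.9] d [-4.1  1.8  5.6] r [-0.1  0.4 -0.1]
```

View pics/gate.png

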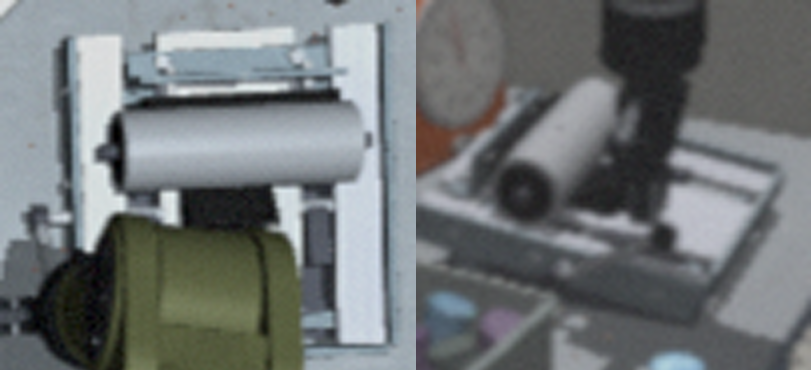

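The lever is nearly down (knob at (658,236) in the side crop), and the roller is still against the pad. I'll press on to the stop.

Call:
servo_tool([
  {"dx": -2,"dy": 0,"dz": 2.5,"rx": 0,"ry": 0,"rz": 0},
  {"dx": -4,"dy": 0,"dz": 5,"rx": 0,"ry": 0,"rz": 0},
  {"dx": -5,"dy": 0,"dz": 7,"rx": 0,"ry": 0,"rz": 0},
])

```text
time_s: 25.68
tcp_pos: [446.7, -93.2, 102.2]
ee_rot: [0.0, 1.0, 0.015, 0.0]
force: [-1.1, 2.1, 21.2]
finger_gap: 0.0
grasp_force: 9.4
```

Call:
servo_tool([
  {"dx": -1,"dy": 0,"dz": 1.5,"rx": 0,"ry": 0,"rz": 0},
  {"dx": -2,"dy": 0,"dz": 3,"rx": 0,"ry": 0,"rz": 0},
  {"dx": -2,"dy": 0,"dz": 3,"rx": 0,"ry": 0,"rz": 0},
])

```text
time_s: 26.05
tcp_pos: [446.7, -93.3, 101.9]
ee_rot: [0.001, 1.0, 0.015, 0.002]
force: [-1.7, 3.1, 28.9]
finger_gap: 0.002
grasp_force: 12.1
```

The stop is reached: the force climbs with no motion, and the height matches the 1.02 rad lean. I'll lift off and look.

Call:
servo_tool([
  {"dx": 1,"dy": 0,"dz": -8,"rx": 0,"ry": 0,"rz": 0},
  {"dx": 2,"dy": 0,"dz": -25,"rx": 0,"ry": 0,"rz": 0},
  {"dx": 2,"dy": 0,"dz": -60,"rx": 0,"ry": 0,"rz": 0},
  {"dx": 2,"dy": -40,"dz": -95,"rx": 0,"ry": 0,"rz": 0},
  {"dx": 2,"dy": -90,"dz": -120,"rx": 0,"ry": 0,"rz": 0},
  {"dx": 2,"dy": -140,"dz": -130,"rx": 0,"ry": 0,"rz": 0},
  {"dx": 2,"dy": -190,"dz": -130,"rx": 0,"ry": 0,"rz": 0},
  {"dx": 2,"dy": -200,"dz": -130,"rx": 0,"ry": 0,"rz": 0},
])

```text
time_s: 27.05
tcp_pos: [437.2, 110.2, 226.6]
ee_rot: [-0.001, 1.0, 0.018, -0.003]
force: [-0.0, -0.4, 0.1]
finger_gap: -0.003
grasp_force: 0.0
```

```bash
python3 d.py r -59 142 61 0 0;python3 -c "
from h import *
im=np.hstack([crop('top',324,146,104,94,4)[:370],crop('side',250,125,85,70,4.65*1.1)[:325]  if 0 else crop('side',245,120,85,80,4.65)[:370]]);cv2.imwrite('pics/fin.png',im)"
```

```text
t 27.05 tcp [437.2 110.2 226.6] F [-0.  -0.4  0.1] gap -0.003 gf 0.0 q [ 0.44 -0.09 -0.69  1.9  -0.06  1.32 -1.77]
ramp xy -59.0 347.2 above deck 187.7
-> [443.4 -94.9  99.9] d [ -0.3 205.4 126.5] r [-0.1  0.3  0.3]
```

View pics/fin.png

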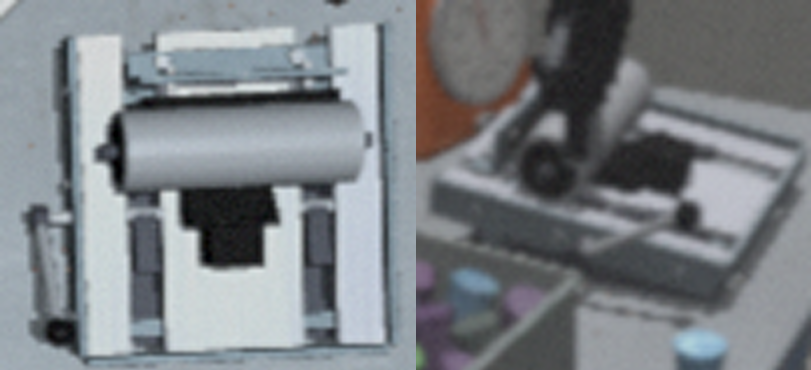

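The final view shows the gate lever flat at (60,330), the prongs in the deck slots, the chock square under the roller, and the roller still on the pad. Handing in.

```bash
python3 -c "
from rig import bot
print(bot.close_job())"
```

```text
the job is handed in; nothing more can be done
None
```

The job is handed in at about 27 s: the chock alone holds the roller on the back rest (last push about 13 N along the deck), and the gate is down on its stop; the hand-in gave no verdict, and I viewed 12 pictures, two over the limit of 10.

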